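Clamp the glued-up blank with the F-clamp

TASK

Slide the wooden blank gently back along the board until it is squarely up against the wooden stop at the foot of the F-clamp's bar. Then press the clamp's free arm down its bar, just as gently, until the foot meets the blank and the arm cocks up and binds, and let go so that it holds by itself. Last, screw the handle clockwise about half a turn, until the blank is held firmly, with some 25 N; do not crush it, and leave the other things on the bench alone.

Things in the scene. Friction and masses are not known exactly. Their poses are not given: they have to be found in the camera images.
- clamp: Pale wooden board fixed on the bench with an upright F-clamp. Origin: on the bench under the clamp's bar; x runs level from the bar along the clamp's arm, z up. The steel bar, 20 x 8 mm, stands at the origin, top 205 mm over the bench. The board spans x = -90 to +300 mm, y = -110 to +110 mm, its top 18 mm over the bench.
- stop_face (a point): Middle of the wooden stop's face that the blank must meet: 35 mm from the bar along the clamp's x axis, 33 mm over the bench. The face looks along the clamp's +x; the stop is 110 mm wide (along the clamp's y), 16 mm thick, from 18 to 48 mm over the bench. A blank that meets it with one corner only must have its far end eased sideways to lie square.
- blank: Three-layer wooden blank, loose, 0.37 to 0.65 kg, 190 mm (its x) x 100 mm (its y) x 54 mm high. Origin: centre of its underside. Lies on the board, length along the clamp's arm, 30 to 55 mm short of the stop, askew by up to 0.1 rad. Home: end face flat on the stop, origin 130 mm from the bar along the clamp's x. Sliding it takes 2 to 5 N; push its end face away from the stop.
- press_spot (a point): Where to press the free arm down: middle of the top of the dark steel arm (16 mm wide, 24 mm tall), 65 mm from the bar; its top is clear from 25 to 130 mm from the bar. Here it slides down with 1 to 4 N; beyond 90 mm from the bar, or on the handle, it jams. Once the foot meets the blank the resistance climbs; at about 12 N (not over 20) the arm cocks up, binds, and stays when let go.
- jaw_slide (a joint): Slide of the free arm on the bar in m, plus = up (-0.08 to 0.03). At 0 the arm's centre line at the bar is 150 mm over the bench and the arm's top 162 mm. Starts at -0.01 to 0.02, is about -0.044 when the arm has bound on the blank.
- jaw_tilt (a joint): Tilt of the free arm on its bar in rad, plus = its handle end up. Hangs nose-down at about -0.025 when free, cocks to about +0.025 to +0.045 when bound against the blank.
- handle_top (a point): Centre of the top end of the wooden handle, 30 mm thick and 65 mm tall (the part from 8 to 49 mm below its top is cylindrical), upright on the outer end of the arm, 150 mm from the bar. Its axis is the screw's. Grip it round from above.
- handle (a joint): Turn of the handle in rad, plus = clockwise seen from above = tightening. Starts at 0 to 0.6, can go to 14. A full turn sends the foot down 6 mm; with the arm bound each radian adds some 3.4 N (about 10 N a half turn) to the clamping force the pressing left (about 12 N after a 12 N press). It needs 0.05 to 0.4 N m and stays where it is left.
- foot_face (a point): Centre of the underside of the screw's round rubber-cushioned foot, 24 mm across, straight under the handle, 125 mm below the handle's top.
- offcut: Bystander on the board behind the bar: small dark wood block 50 x 30 x 20 mm. Leave alone.
- glue: Bystander: white bottle, 52 mm across, 140 mm tall. Leave alone.
- tape: Bystander: cardboard ring 90 mm across, 25 mm high. Leave alone.
- screwdriver: Bystander: screwdriver lying on the bench. Leave alone.
- hammer: Bystander: hammer lying on the bench. Leave alone.
- try_square: Bystander: L-shaped try square, 120 mm dark wood stock and 160 mm steel blade. Leave alone.
- card_cradle: Bystander: folded cardboard cradle, 130 x 100 x 74 mm. Leave alone.
Things that resemble listed ones, but are neither listed nor needed, are in the scene too. Leave any white look-alike of the blank alone.

How it is judged:
On the way, in this order (a step that is already met when the one before it is completed fails the run):
1. the blank lies squarely against the stop (x of blank in the frame of clamp below 0.134 m and angle between the x axis of blank and the x axis of clamp, either way round below 0.05 rad), for 0.2 s.
2. the free arm is down on the blank, cocked up and bound, and let go (value of joint jaw_tilt above 0.01 rad and contact force between jaw_slide and blank above 1.5 N and contact force between the fingers and jaw_slide below 0.2 N), for 0.2 s.
At the end, for the whole second after the job is handed in: The blank is against the stop (its origin less than 136 mm from the bar along the clamp's x, square within 0.07 rad) and at rest, the arm is cocked up on its bar (tilt over 0.01 rad), the handle has been screwed to more than 2.0 rad, and the foot presses on the blank with 16 to 36 N (contact force between jaw_slide and blank between 16 and 36 N and value of joint jaw_tilt above 0.01 rad and value of joint handle above 2 rad and x of blank in the frame of clamp below 0.136 m and angle between the x axis of blank and the x axis of clamp, either way round below 0.07 rad and linear speed of blank below 0.01 m/s); the robot touches nothing.
It fails at once if the clamp presses the blank with more than 45 N (crushed) (contact force between jaw_slide and blank above 45 N).
It fails at once if the blank is rammed with more than 45 N (contact force between the fingers and blank above 45 N).
It fails at once if a bystander is shifted by more than 20 mm (distance of any of offcut, glue, tape, screwdriver, hammer, try_square, card_cradle from where it was at the start of the episode above 0.02 m).
It also fails if it takes over 72 s, if anything falls off the work surface, if the arm or the gripper's body presses on something with over 40 N, if the wrist force passes 120 N, or if a joint passes its speed limit or range.

ROBOT

A 7-joint arm with a two-finger parallel gripper is mounted at the origin on the work surface. World frame = base frame: x ahead of the robot, y to its left, z up, the work surface at z = 0. Lengths are in m, angles in rad, forces in N, time in s.
With the tool pointing down it reaches from about 0.4 to 0.85 m from the base axis. Payload 4.5 kg.
Tool frame: the origin (TCP) lies at the centre of the arm's flange, where the gripper is bolted on; the fingertips stand 166 mm ahead of it and the grasp point (between the pads) lies 147 mm ahead of it (r.grip_depth is the distance from the TCP to the grasp point, in m); z points along the fingers, y is the line along which they close (so a half turn about z gives the same grasp; the last joint's range is limited). The gripper opens to 88 mm and grips with 3 to 60 N. Pads are 18 mm wide; open, the fingers measure 123 mm over their backs; the gripper's body (75 mm by 187 mm) begins 45 mm behind the grasp point.
Start: joints at [1.181, 0.689, -0.195, 1.565, 0.157, 0.902, -0.215], TCP at [0.257, -0.57, 0.405] pointing down, gripper open.
Joint ranges: [-3.01, 3.01], [-0.46, 2.08], [-1.47, 1.51], [0.13, 2.56], [-1, 4.14], [0.04, 2.09], [-2.66, 2.66]. Speed limits (rad/s): [2.57, 2.57, 3.14, 3.14, 3.14, 3.14, 3.14].

INTERFACE

Orientations are given as a unit quaternion [x, y, z, w].
In Python, from plant import status, cams, r, finder gives the robot as it stands.
- The arm moves only by the tool play_rows, never from a script. Its argument "rows" is a list of rows, each a list of 7 numbers: the opening in per cent of the stroke, from 0 (shut) to 100 (fully open), then the shift along the tool's x, y, z in m, then the turn, a rotation vector about the tool's x, y, z in degrees. A call has 1 to 8 rows; each row shifts and turns the commanded pose from where the row before left it, along the tool's axes as they then stand; what a row does not reach is not made up. A row lasts 1/8 s, in which the tool goes at most 62.5 mm and 10.7 degrees, less where a joint would pass 70% of its speed; a pose out of reach is approached as far as the arm can. A call with a gripper value outside its range is refused whole. The fingers move at their own pace and stop on an object; "grip_force" is the grip in N (left out, the last holds). Time passes only in rows, so rows that do not move let the fingers close. It gives the time, the measured TCP pose, the force, the opening and the grip force at its end, in the units of the state.
- status.get_state(): the state, without advancing time (a new reading comes with each control period).
- cams.snapshot(name): name is "scene" or "side" or "wrist"; returns the picture (420x560x3 uint8, red, green, blue); there is no depth.
- cams.camera_params(name): a dict with "vfov" (degrees; the focal length in pixels is half the picture's height over the tangent of half this angle, whatever the lens; pixels are square), "cx", "cy" (the principal point, pixels), "distortion" ([k1, k2, p1, p2, k3] as OpenCV has them; the pictures are not rectified), "R" (3x3) and "t" (3): a world point X has camera coordinates R X + t; the wrist camera has in their place "tool_from_camera" (4x4, takes a point from camera to tool coordinates, whose origin is the TCP and whose axes are the flange's). Camera axes: x right, y down, z forward; pixel columns grow to the right and rows downward; lengths in m; the calibration is good to about 2 mm. A picture is of the moment at which its call begins: read the wrist's pose just before it. camera_params takes no time and is no camera call.
- r.finish_job(): hands the job in; it is judged then, once.
Trained networks look in the newest picture that a camera, given by its name, has taken for a name from the list of things; names that differ only in an ending like _2 or _b are one class to them, and where a whole thing is asked for, a point or a joint stands for the part that bears it (a point fixed in the world has none). Each returns a list of dicts, best first, with "score" (0 to 1); they miss things now and then, are a little off and sometimes report something else, mostly with a low value. They report only what shows in the picture. A call takes as long as a camera call. They do not tell look-alikes from the thing itself.
- finder.spot_in(camera, label): "at" ([x, y, z] in m, in the coordinates of the camera as it stood for that picture, good to about 4 mm: the middle of the surface that is visible of it).
- finder.regions_of(camera, label): "mask" (420x560 bool, what is visible of it).
The state is a dict: "clock": time; "q": joint angles; "qd": joint speeds; "joint_torque": joint torques, N m; "tool_pos": TCP position; "eef_rot": TCP orientation; "contact_force": force on the tool from outside, world axes, zero at the start; "moment": the same for the moment, N m; "opening": opening from 0.0 (shut) to 1.0 (fully open); "finger_force": force on a finger pad.
Only numpy, scipy, OpenCV 4.12 (cv2) and the standard library are available. Lean on these libraries where they do the work, as an engineer would, in place of code of your own. Each camera call takes 0.05 s, during which the arm holds its last target. There are 200 camera calls.

## Working session

There is one attempt and no reset: what is moved stays moved. The work goes in short steps, Python scripts to look and compute and a tool call to move; the robot and the scene stay as the last step left them, time stands still between calls to the robot, and variables do not carry over. Pictures are saved under pics/ and viewed, at most 10 in all, crops included, and the job is handed in when it is done.

Besides the shell and the picture viewer there is one more tool, called after ">>>" in YAML: its name, and indented under it one key for each argument. play_rows: Moves the arm, as the interface text tells. Its arguments: {"type":"object","properties":{"rows":{"type":"array","items":{"type":"array","items":{"type":"number"}}},"grip_force":{"type":"number"}},"required":["rows"]}

```bash
ls; mkdir -p pics; cat > h.py <<'E'
import numpy as np, cv2
from scipy.spatial.transform import Rotation as Ro
from plant import status, cams, r, finder
def cam(name, st=None):
    p=cams.camera_params(name); f=210/np.tan(np.radians(p['vfov'])/2)
    K=np.array([[f,0,p['cx']],[0,f,p['cy']],[0,0,1]]); D=np.array(p['distortion'],float)
    if 'R' in p: R=np.array(p['R']); t=np.array(p['t'])
    else:
        st=st or status.get_state(); T=np.array(p['tool_from_camera'])
        Rw=Ro.from_quat(st['eef_rot']).as_matrix()
        Rc=Rw@T[:3,:3]; tc=Rw@T[:3,3]+np.array(st['tool_pos'])
        R=Rc.T; t=-Rc.T@tc
    return K,D,R,t
def px(c,X):
    K,D,R,t=c; return cv2.projectPoints(np.atleast_2d(np.array(X,float)),cv2.Rodrigues(R)[0],t,K,D)[0].reshape(-1,2)
def onplane(c,uv,z):
    K,D,R,t=c; n=cv2.undistortPoints(np.array(uv,float).reshape(-1,1,2),K,D).reshape(-1,2)
    d=np.c_[n,np.ones(len(n))]@R; o=-R.T@t; return o+d*((z-o[2])/d[:,2])[:,None]
def toworld(c,p): return c[2].T@(np.array(p)-c[3])
def save(name,fn):
    im=cams.snapshot(name); cv2.imwrite('pics/'+fn,im[:,:,::-1]); return im
E
python3 - <<'E'
from h import *
s=status.get_state(); print({k:np.round(v,3) for k,v in s.items()})
ims=[]
for n in ['scene','side']:
    ims.append(save(n,n+'0.png')); c=cam(n); print(n,np.round(-c[2].T@c[3],3))
    for l in ['clamp','blank','jaw_slide','handle','offcut','glue','handle_top','press_spot','foot_face','stop_face']:
        for d in finder.spot_in(n,l)[:2]: print(l,round(d['score'],2),np.round(toworld(c,d['at']),3))
E
```

```text
pics
{'clock': np.float64(0.0), 'q': array([ 1.181,  0.69 , -0.195,  1.566,  0.157,  0.902, -0.215]), 'qd': array([-0.001,  0.001, -0.001,  0.001, -0.001,  0.002,  0.   ]), 'joint_torque': array([-0.0000e+00, -5.2757e+01, -1.2670e+00, -1.5343e+01, -5.3000e-02,
        7.0000e-03,  0.0000e+00]), 'tool_pos': array([ 0.257, -0.569,  0.404]), 'eef_rot': array([ 0.978,  0.21 , -0.   , -0.001]), 'contact_force': array([-0.324,  0.71 ,  0.242]), 'moment': array([-0.037, -0.021,  0.079]), 'finger_force': np.float64(0.0), 'opening': np.float64(1.003)}
scene [ 1.382 -1.042  1.082]
clamp 0.81 [0.562 0.037 0.02 ]
blank 0.93 [ 0.564 -0.061  0.072]
blank 0.93 [0.207 0.314 0.053]
jaw_slide 0.64 [0.55  0.014 0.173]
handle 0.63 [ 0.806 -0.158  0.074]
handle 0.59 [ 0.549 -0.019  0.213]
offcut 0.65 [0.615 0.185 0.033]
offcut 0.17 [0.819 0.112 0.   ]
glue 0.96 [ 0.806 -0.159  0.071]
glue 0.61 [0.552 0.013 0.174]
handle_top 0.67 [ 0.546 -0.02   0.212]
press_spot 0.57 [0.552 0.02  0.172]
press_spot 0.24 [ 0.546 -0.016  0.216]
stop_face 0.53 [ 0.59  -0.408  0.018]
side [0.091 0.953 0.998]
clamp 0.94 [0.527 0.12  0.017]
clamp 0.73 [0.812 0.118 0.006]
blank 0.71 [0.192 0.339 0.05 ]
blank 0.61 [ 0.525 -0.005  0.07 ]
jaw_slide 0.94 [0.537 0.039 0.17 ]
jaw_slide 0.43 [ 0.569 -0.396  0.018]
handle 0.75 [ 0.534 -0.006  0.218]
handle 0.4 [0.525 0.116 0.02 ]
offcut 0.82 [0.6   0.202 0.037]
offcut 0.67 [0.647 0.362 0.019]
glue 0.63 [ 0.785 -0.128  0.066]
handle_top 0.74 [ 0.784 -0.125  0.065]
handle_top 0.69 [ 0.538 -0.008  0.216]
press_spot 0.96 [0.538 0.04  0.171]
press_spot 0.33 [0.601 0.204 0.036]
foot_face 0.63 [ 0.535 -0.006  0.219]
stop_face 0.96 [0.524 0.119 0.021]
```

```bash
python3 - <<'E'
import cv2
a=cv2.imread('pics/scene0.png');b=cv2.imread('pics/side0.png')
cv2.imwrite('pics/s2.png',cv2.resize(a,(800,600),interpolation=cv2.INTER_CUBIC))
cv2.imwrite('pics/d2.png',cv2.resize(b,(800,600),interpolation=cv2.INTER_CUBIC))
E
```

```text
(no output)
```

View pics/s2.png

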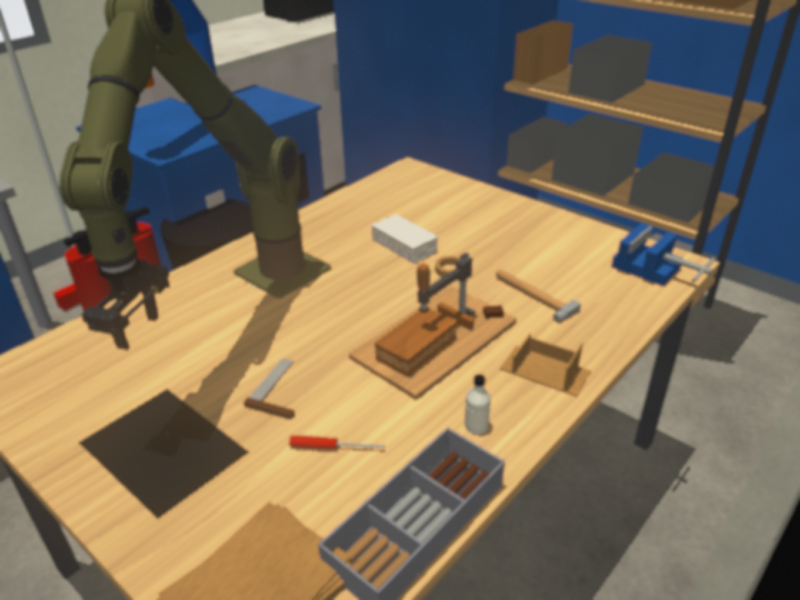

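View pics/d2.png

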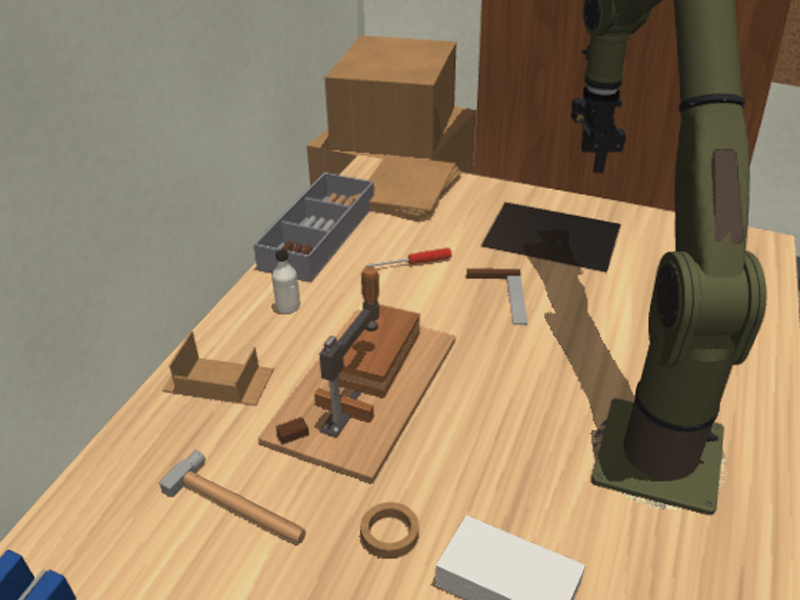

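The scene shows the board with corners at about (350,355), (415,396) and (516,320), and the blank's near end at (377,345)–(414,366). In the side view the board corners are at (260,440), (372,478) and (455,340). The clamp's x runs roughly along world -y.

```bash
python3 - <<'E'
from h import *
from scipy.optimize import least_squares
obs={'scene':([(350,355),(415,396),(516,320)],[(.3,-.11),(.3,.11),(-.09,.11)]),'side':([(260,440),(372,478),(455,340)],[(-.09,.11),(-.09,-.11),(.3,-.11)])}
C={n:cam(n) for n in obs}
def W(p,q,z):
    q=np.array(q);c,s=np.cos(p[2]),np.sin(p[2]);return np.c_[p[0]+c*q[:,0]-s*q[:,1],p[1]+s*q[:,0]+c*q[:,1],np.full(len(q),z)]
def res(p): return np.concatenate([(px(C[n],W(p,o[1],.018))-np.array(o[0])*.7).ravel() for n,o in obs.items()])
f=least_squares(res,[.56,.13,-1.6]);print(f.x,np.round(f.fun,1))
p=f.x;c,s=np.cos(p[2]),np.sin(p[2])
for n,l in [('scene',(.546,-.02,.212)),('side',(.538,-.008,.216)),('side',(.6,.202,.037)),('scene',(.564,-.061,.072))]:
    d=np.array(l[:2])-p[:2];print(l,np.round([c*d[0]+s*d[1],-s*d[0]+c*d[1]],3))
print(W(p,[(.065,0),(.15,0),(.26,0),(.3,0),(.35,0)],.07))
print(np.array(cams.camera_params('wrist')['tool_from_camera']).round(3), cams.camera_params('wrist')['vfov'])
E
```

```text
[ 0.54375917  0.14008578 -1.60002152] [-1.8 -2.2  0.2 -1.8 -0.2 -2.8 -2.3 -1.   0.3  0.  -0.2 -3.5]
(0.546, -0.02, 0.212) [0.16  0.007]
(0.538, -0.008, 0.216) [ 0.148 -0.001]
(0.6, 0.202, 0.037) [-0.064  0.054]
(0.564, -0.061, 0.072) [0.2   0.026]
[[ 0.5418598   0.07511354  0.07      ]
 [ 0.53937601 -0.00985017  0.07      ]
 [ 0.5361617  -0.11980319  0.07      ]
 [ 0.53499286 -0.15978611  0.07      ]
 [ 0.53353181 -0.20976476  0.07      ]]
[[ 0.001 -0.96  -0.28   0.071]
 [ 1.     0.     0.    -0.   ]
 [-0.    -0.28   0.96   0.02 ]
 [ 0.     0.     0.     1.   ]] 66.49646793049502
```

>>> play_rows:
  rows:
    - [100, 0.047, -0.02, 0, 0, 0, 0]
    - [100, 0.047, -0.02, 0, 0, 0, 0]
    - [100, 0.047, -0.02, 0, 0, 0, 0]
    - [100, 0.047, -0.02, 0, 0, 0, 0]
    - [100, 0.047, -0.02, 0, 0, 0, 0]
    - [100, 0.047, -0.02, 0, 0, 0, 0]
    - [100, 0.047, -0.02, 0, 0, 0, 0]
    - [100, 0.047, -0.02, 0, 0, 0, 0]

```text
clock: 2.1
tool_pos: [0.535, -0.268, 0.4049]
eef_rot: [0.978, 0.21, 0.0, 0.0]
contact_force: [0.5, -1.1, -0.9]
opening: 0.999
finger_force: 0.0
```

>>> play_rows:
  rows:
    - [50, 0, 0, 0, 0, 0, -8.3]
    - [50, 0, 0, 0, 0, 0, -8.3]
    - [50, 0, 0, 0, 0, 0, -8.3]
    - [50, 0, 0, 0, 0, 0, -8.3]
    - [50, 0, 0, 0, 0, 0, -8.3]
    - [50, 0, 0, 0, 0, 0, -8.3]
    - [50, 0, 0, 0, 0, 0, -8.3]
    - [50, 0, 0, 0, 0, 0, -8.3]

```text
clock: 3.1
tool_pos: [0.5339, -0.2693, 0.4048]
eef_rot: [0.701, 0.713, -0.0, 0.0]
contact_force: [0.3, -0.1, 0.1]
opening: 0.497
finger_force: 0.0
```

```bash
cat >> h.py <<'E'
def axes(st): return Ro.from_quat(st['eef_rot']).as_matrix()
def goto(tip, Rt=None, d=0.166, st=None):
    "tool-axis shift (then turn) bringing the point d ahead of TCP to world tip"
    st=st or status.get_state(); R=axes(st); Rt=R if Rt is None else Rt
    T=np.array(tip)-Rt[:,2]*d
    return (R.T@(T-st['tool_pos'])).round(4), np.degrees(Ro.from_matrix(R.T@Rt).as_rotvec()).round(2)
def show(st): print('t',round(float(st['clock']),2),'pos',np.round(st['tool_pos'],4),'q',np.round(st['q'],2),'F',np.round(st['contact_force'],1),'M',np.round(st['moment'],2),'open',round(float(st['opening']),2)); print(axes(st).round(3))
E
python3 - <<'E'
from h import *
st=status.get_state(); show(st); im=save('wrist','w1.png'); c=cam('wrist',st)
cv2.imwrite('pics/w1b.png',cv2.resize(im[:,:,::-1],(800,600)))
for l in ['blank','handle_top','press_spot','handle']:
    for d in finder.spot_in('wrist',l)[:2]: print(l,round(d['score'],2),np.round(toworld(c,d['at']),3))
E
```

```text
t 3.1 pos [ 0.5339 -0.2693  0.4048] q [ 0.67  0.68 -0.49  1.64  0.38  0.91  0.05] F [ 0.3 -0.1  0.1] M [-0.05 -0.1  -0.01] open 0.5
[[-0.016  1.     0.   ]
 [ 1.     0.016 -0.   ]
 [-0.    -0.    -1.   ]]
blank 0.98 [ 0.544 -0.125  0.071]
```

View pics/w1b.png

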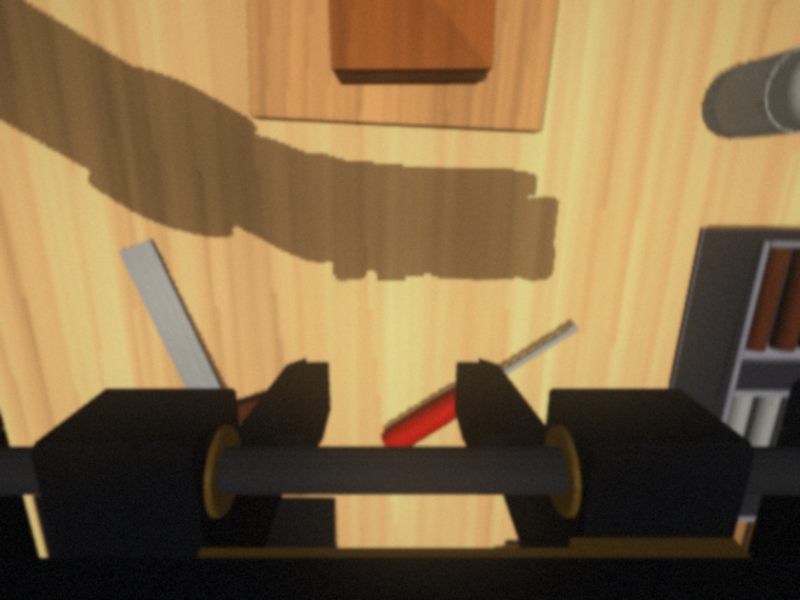

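The picture shows the board's near edge from (255,118) to (541,130) and the blank's top end edge from (333,69) to (492,69). The fingers show below, and the screwdriver lies under the gripper.

```bash
python3 - <<'E'
from h import *
st=status.get_state(); c=cam('wrist',st)
b=onplane(c,np.array([(255,118),(541,130)])*.7,.018); k=onplane(c,np.array([(333,69),(492,69)])*.7,.072)
print(b.round(4),k.round(4)); 
for e in (b,k):
    d=e[1]-e[0]; print(np.linalg.norm(d), np.arctan2(d[1],d[0]))
d=b[1]-b[0]; th=np.arctan2(d[1],d[0])-np.pi/2; m=b.mean(0)[:2]; print('clamp',m-.3*np.array([np.cos(th),np.sin(th)]),th)
a=np.radians(22); Rt=np.array([[-.016,1,0],[1,.016,0],[0,0,-1.]])@Ro.from_rotvec([0,-a,0]).as_matrix()
print(Rt.round(3)); print(goto([.536,-.18,.045],Rt))
E
```

```text
[[ 0.43   -0.1608  0.018 ]
 [ 0.6442 -0.1671  0.018 ]] [[ 0.4953 -0.1374  0.072 ]
 [ 0.5937 -0.1365  0.072 ]]
0.21427999162281983 -0.02918602890249387
0.09839243852161002 0.009994092154696285
clamp [0.54581046 0.13594671] -1.5999823556973904
[[-0.015  1.     0.006]
 [ 0.927  0.016 -0.375]
 [-0.375  0.    -0.927]]
(array([0.1515, 0.0025, 0.2058]), array([ -0.07, -21.99,  -0.37]))
```

```bash
python3 - <<'E'
from h import *
a=np.radians(22);th=-.029; y=np.array([np.cos(th),np.sin(th),0]); h=np.array([-y[1],y[0],0])
z=np.sin(a)*h-np.cos(a)*np.array([0,0,1]); Rt=np.c_[np.cross(y,z),y,z]; print(np.linalg.det(Rt))
st=status.get_state()
d,t=goto([.543,-.185,.045],Rt); print(d,t, d/6, t/3)
E
```

```text
1.0000000000000002
[0.0221 0.0075 0.2058] [-0.42 22.    2.17] [0.00368333 0.00125    0.0343    ] [-0.14        7.33333333  0.72333333]
```

>>> play_rows:
  rows:
    - [50, 0, 0, 0.0, 0, 7.33, 0.7]
    - [50, 0, 0, 0, 0, 7.33, 0.7]
    - [50, 0, 0, 0, 0, 7.34, 0.7]
    - [50, 0, 0, 0, 0, 0, 0]

```text
clock: 3.85
tool_pos: [0.5336, -0.2707, 0.4039]
eef_rot: [0.704, 0.684, 0.134, -0.136]
contact_force: [-0.1, 0.7, -0.1]
opening: 0.499
finger_force: 0.0
```

```bash
python3 - <<'E'
from h import *
st=status.get_state(); show(st); print(goto([.543,-.185,.045]))
E
```

```text
t 3.85 pos [ 0.5336 -0.2707  0.4039] q [ 0.84  0.78 -0.68  1.56  0.1   1.05  0.21] F [-0.1  0.7 -0.1] M [-0.4  -0.03  0.03] open 0.5
[[ 0.029  1.     0.003]
 [ 0.927 -0.028  0.374]
 [ 0.374 -0.008 -0.927]]
(array([-0.0545,  0.0099,  0.1989]), array([0., 0., 0.]))
```

>>> play_rows:
  rows:
    - [50, -0.009, 0.0016, 0.033, 0, 0, 0]
    - [50, -0.009, 0.0016, 0.033, 0, 0, 0]
    - [50, -0.009, 0.0016, 0.033, 0, 0, 0]
    - [50, -0.009, 0.0016, 0.033, 0, 0, 0]
    - [50, -0.009, 0.0016, 0.033, 0, 0, 0]
    - [50, -0.009, 0.0016, 0.033, 0, 0, 0]
    - [50, 0, 0, 0, 0, 0, 0]

```text
clock: 4.72
tool_pos: [0.5421, -0.2443, 0.1992]
eef_rot: [0.702, 0.686, 0.132, -0.137]
contact_force: [-0.2, 0.3, 1.1]
opening: 0.501
finger_force: 0.0
```

```bash
python3 - <<'E'
from h import *
st=status.get_state(); show(st); print(st['tool_pos']+axes(st)[:,2]*.166)
im=save('wrist','w2.png');c=cam('wrist',st)
cv2.imwrite('pics/w2b.png',cv2.resize(im[:,:,::-1],(800,600)))
for l in ['blank','handle_top','press_spot','handle','foot_face']:
    for d in finder.spot_in('wrist',l)[:2]: print(l,round(d['score'],2),np.round(toworld(c,d['at']),3))
R=axes(st); print('push dir in tool', R.T@np.array([.029,.9996,0]))
E
```

```text
t 4.72 pos [ 0.5421 -0.2443  0.1992] q [ 0.75  1.05 -0.57  1.69  0.22  0.66  0.18] F [-0.2  0.3  1.1] M [-0.34 -0.1  -0.04] open 0.5
[[ 0.024  1.    -0.002]
 [ 0.927 -0.022  0.374]
 [ 0.374 -0.011 -0.927]]
[ 0.5417187  -0.18213526  0.04523524]
blank 0.88 [ 0.543 -0.107  0.071]
foot_face 0.73 [ 0.523 -0.119  0.016]
push dir in tool [0.92738256 0.00722605 0.37409963]
```

View pics/w2b.png

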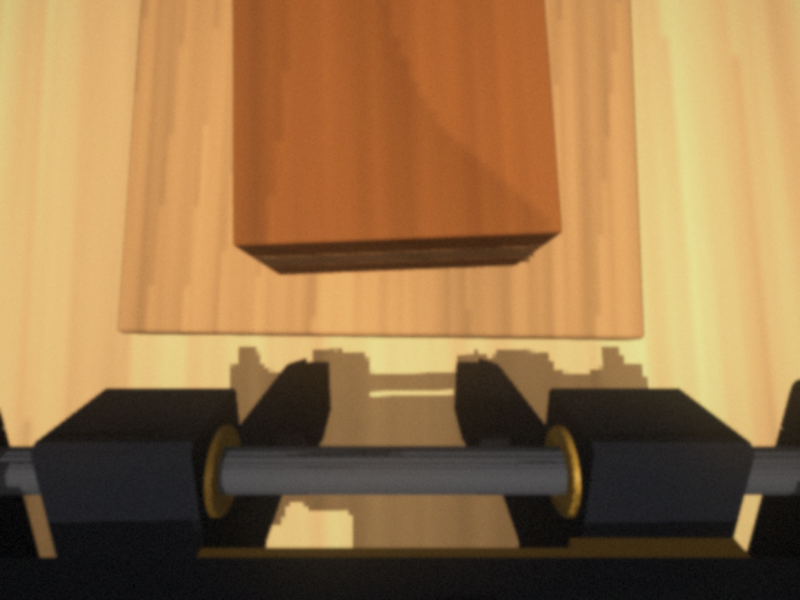

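The near board corners are at (120,330) and (641,336). The blank's top end corners are at (236,246) and (560,233). The fingers are centred behind the blank's end.

```bash
python3 - <<'E'
from h import *
st=status.get_state(); c=cam('wrist',st)
b=onplane(c,np.array([(120,330),(641,336)])*.7,.018); k=onplane(c,np.array([(236,246),(560,233)])*.7,.072)
for e in (b,k):
    d=e[1]-e[0]; print(e.round(4),np.linalg.norm(d), np.arctan2(d[1],d[0]))
d=b[1]-b[0]; th=np.arctan2(d[1],d[0])-np.pi/2; m=b.mean(0)[:2]; print('clamp',m-.3*np.array([np.cos(th),np.sin(th)]),th)
E
```

```text
[[ 0.4288 -0.1606  0.018 ]
 [ 0.6479 -0.1684  0.018 ]] 0.21925015536960837 -0.03528046856611813
[[ 0.496  -0.1385  0.072 ]
 [ 0.5963 -0.1369  0.072 ]] 0.10024493758037883 0.01628852795604556
clamp [0.54889656 0.13531549] -1.6060767953610147
```

>>> play_rows:
  rows:
    - [50, 0.0093, 0, 0.0037, 0, 0, 0.4]
    - [50, 0.0093, 0, 0.0037, 0, 0, 0]
    - [50, 0.0056, 0, 0.0022, 0, 0, 0]

```text
clock: 5.4
tool_pos: [0.5436, -0.2179, 0.2013]
eef_rot: [0.705, 0.683, 0.134, -0.136]
contact_force: [0.4, -0.7, 0.8]
opening: 0.501
finger_force: 0.0
```

>>> play_rows:
  rows:
    - [50, 0.0046, 0, 0.0019, 0, 0, 0]
    - [50, 0.0046, 0, 0.0019, 0, 0, 0]
    - [50, 0.0046, 0, 0.0019, 0, 0, 0]
    - [50, 0.0046, 0, 0.0019, 0, 0, 0]
    - [50, 0.0046, 0, 0.0019, 0, 0, 0]

```text
clock: 6.02
tool_pos: [0.5441, -0.1946, 0.2008]
eef_rot: [0.705, 0.683, 0.133, -0.136]
contact_force: [-0.0, -2.7, 1.0]
opening: 0.501
finger_force: 1.3
```

>>> play_rows:
  rows:
    - [50, 0.0046, 0, 0.0019, 0, 0, 0]
    - [50, 0.0046, 0, 0.0019, 0, 0, 0]
    - [50, 0.0046, 0, 0.0019, 0, 0, 0]
    - [50, 0.0046, 0, 0.0019, 0, 0, 0]
    - [50, 0.0046, 0, 0.0019, 0, 0, 0]

```text
clock: 6.65
tool_pos: [0.5451, -0.1693, 0.2007]
eef_rot: [0.705, 0.683, 0.134, -0.136]
contact_force: [0.6, -3.0, 1.6]
opening: 0.499
finger_force: 1.5
```

>>> play_rows:
  rows:
    - [50, 0.0028, 0, 0.0011, 0, 0, 0]
    - [50, 0.0028, 0, 0.0011, 0, 0, 0]
    - [50, 0, 0, 0, 0, 0, 0]

```text
clock: 7.02
tool_pos: [0.5452, -0.1631, 0.2007]
eef_rot: [0.705, 0.683, 0.134, -0.136]
contact_force: [0.6, -1.5, 0.1]
opening: 0.498
finger_force: 0.6
```

```bash
python3 - <<'E'
from h import *
st=status.get_state(); show(st); print(st['tool_pos']+axes(st)[:,2]*.166)
im=save('wrist','w3.png')
cv2.imwrite('pics/w3b.png',cv2.resize(im[:,:,::-1],(800,600)))
E
```

```text
t 7.03 pos [ 0.5452 -0.1631  0.2007] q [ 0.62  1.02 -0.56  1.79  0.2   0.53  0.07] F [ 0.6 -1.5  0.1] M [-0.6  -0.04 -0.01] open 0.5
[[ 0.031  1.     0.002]
 [ 0.927 -0.03   0.375]
 [ 0.375 -0.01  -0.927]]
[ 0.54558179 -0.10084841  0.04683909]
```

View pics/w3b.png

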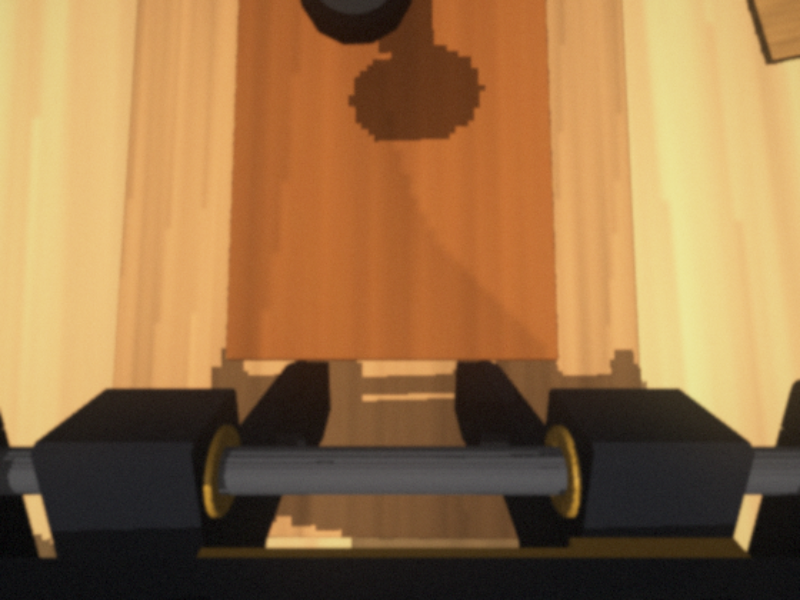

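The blank's end edge now lies on both fingers, running level from (228,358) to (556,358). The foot shows at the top at about (357,10), hanging over the blank. I'll keep pushing in small steps until the force climbs.

```bash
python3 - <<'E'
from h import *
st=status.get_state(); c=cam('wrist',st)
k=onplane(c,np.array([(228,359),(556,359)])*.7,.072)
d=k[1]-k[0]; print(k.round(4),np.linalg.norm(d), np.arctan2(d[1],d[0]))
E
```

```text
[[ 0.4961 -0.0901  0.072 ]
 [ 0.5938 -0.093   0.072 ]] 0.09776924973545638 -0.029275145025922777
```

>>> play_rows:
  rows:
    - [50, 0.0028, 0, 0.0011, 0, 0, 0]
    - [50, 0.0028, 0, 0.0011, 0, 0, 0]
    - [50, 0.0028, 0, 0.0011, 0, 0, 0]

```text
clock: 7.45
tool_pos: [0.5452, -0.1586, 0.2009]
eef_rot: [0.707, 0.682, 0.132, -0.133]
contact_force: [-3.2, -17.3, 10.7]
opening: 0.498
finger_force: 8.6
```

>>> play_rows:
  rows:
    - [50, 0, 0, 0, 0, 0, 0]
    - [50, 0, 0, 0, 0, 0, 0]

```text
clock: 7.7
tool_pos: [0.5451, -0.1587, 0.2009]
eef_rot: [0.707, 0.682, 0.132, -0.133]
contact_force: [-2.0, -12.5, 7.0]
opening: 0.498
finger_force: 6.6
```

>>> play_rows:
  rows:
    - [50, -0.0093, 0, -0.0037, 0, 0, 0]
    - [50, -0.0185, 0, -0.0075, 0, 0, 0]
    - [50, -0.0185, 0, -0.0075, 0, 0, 0]
    - [50, -0.0185, 0, -0.0075, 0, 0, 0]
    - [50, 0, 0, 0, 0, 0, 0]

```text
clock: 8.32
tool_pos: [0.5429, -0.2271, 0.2003]
eef_rot: [0.707, 0.681, 0.133, -0.135]
contact_force: [-0.3, 0.6, -0.7]
opening: 0.499
finger_force: 0.0
```

```bash
python3 - <<'E'
from h import *
st=status.get_state(); show(st)
im=save('wrist','w4.png'); a=im[:,:,::-1]
s1=save('side','s4.png')
print(cam('side')[2].shape)
b=cv2.resize(s1[130:350,150:330,::-1],(400,489),interpolation=cv2.INTER_CUBIC)
o=np.zeros((489,800,3),np.uint8); o[:300,:400]=cv2.resize(a,(400,300)); o[:,400:]=b; cv2.imwrite('pics/m4.png',o)
for n in ['side','scene']:
    c=cam(n); 
    if n=='scene': save(n,'sc4.png')
    for l in ['blank','handle_top','press_spot','handle']:
        for d in finder.spot_in(n,l)[:2]: print(n,l,round(d['score'],2),np.round(toworld(c,d['at']),3))
E
```

```text
t 8.32 pos [ 0.5429 -0.2271  0.2003] q [ 0.72  1.04 -0.57  1.71  0.22  0.63  0.15] F [-0.3  0.6 -0.7] M [-0.38 -0.03  0.01] open 0.5
[[ 0.036  0.999  0.004]
 [ 0.927 -0.034  0.373]
 [ 0.373 -0.01  -0.928]]
(3, 3)
side blank 0.9 [0.526 0.021 0.073]
side blank 0.61 [0.189 0.341 0.053]
side handle_top 0.57 [ 0.534 -0.004  0.216]
side press_spot 0.92 [0.534 0.04  0.168]
side handle 0.56 [ 0.533 -0.004  0.215]
scene blank 0.87 [ 0.575 -0.007  0.07 ]
scene blank 0.73 [0.207 0.311 0.054]
scene press_spot 0.59 [0.546 0.02  0.174]
scene handle 0.77 [ 0.548 -0.02   0.21 ]
scene handle 0.41 [0.36  0.311 0.024]
```

View pics/m4.png

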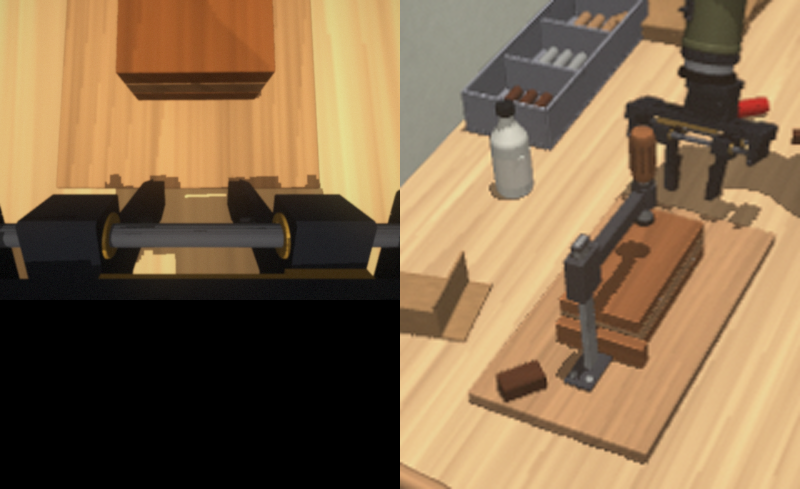

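The blank sits flat on the stop in the side crop, and the arm is still raised with the handle and foot above the blank. Next I lift, straighten the tool and close the fingers.

>>> play_rows:
  rows:
    - [20, 0.0187, 0, -0.0464, 0, 0, 0]
    - [0, 0.0187, 0, -0.0464, 0, 0, 0]
    - [0, 0.0187, 0, -0.0464, 0, 0, 0]
    - [0, 0.0187, 0, -0.0464, 0, 0, 0]
    - [0, 0.0187, 0, -0.0464, 0, 0, 0]
    - [0, 0, 0, 0, 0, -7.3, 0]
    - [0, 0, 0, 0, 0, -7.3, 0]
    - [0, 0, 0, 0, 0, -7.3, 0]

```text
clock: 9.88
tool_pos: [0.5455, -0.2245, 0.4512]
eef_rot: [0.718, 0.696, -0.004, -0.002]
contact_force: [-0.4, -0.5, -0.9]
opening: 0.004
finger_force: 0.0
```

```bash
cat >> h.py <<'E'
CL=np.array([.547,.137,-1.603])
def cw(x,y=0,z=0): c,s=np.cos(CL[2]),np.sin(CL[2]); return np.array([CL[0]+c*x-s*y,CL[1]+s*x+c*y,z])
def down(yaw):  # tool x along world yaw, pointing down
    x=np.array([np.cos(yaw),np.sin(yaw),0]); z=np.array([0,0,-1.]); return np.c_[x,np.cross(z,x),z]
E
python3 - <<'E'
from h import *
st=status.get_state(); show(st); print(cw(.065),cw(.15)); print(goto(cw(.065,0,.28),down(CL[2]+np.pi)))
E
```

```text
t 9.88 pos [ 0.5455 -0.2245  0.4512] q [ 0.6   0.62 -0.5   1.6   0.34  1.01 -0.04] F [-0.4 -0.5 -0.9] M [-0.   -0.12 -0.01] open 0.0
[[ 0.03   1.    -0.009]
 [ 1.    -0.03  -0.002]
 [-0.002 -0.009 -1.   ]]
[0.54490712 0.0720337  0.        ] [ 0.54217028 -0.01292223  0.        ]
(array([ 0.2964, -0.0094,  0.0046]), array([-0.52,  0.14,  0.12]))
```

>>> play_rows:
  rows:
    - [0, 0.0494, -0.0016, 0.0008, 0, 0, 0]
    - [0, 0.0494, -0.0016, 0.0008, 0, 0, 0]
    - [0, 0.0494, -0.0016, 0.0008, 0, 0, 0]
    - [0, 0.0494, -0.0016, 0.0008, 0, 0, 0]
    - [0, 0.0494, -0.0016, 0.0008, 0, 0, 0]
    - [0, 0.0494, -0.0014, 0.0006, -0.5, 0.1, 0.1]
    - [0, 0, 0, 0, 0, 0, 0]

```text
clock: 10.75
tool_pos: [0.5444, 0.0772, 0.4473]
eef_rot: [0.715, 0.699, 0.002, -0.003]
contact_force: [1.1, -1.6, 0.9]
opening: 0.008
finger_force: 0.0
```

```bash
python3 - <<'E'
from h import *
st=status.get_state(); show(st)
im=save('wrist','w5.png'); cv2.imwrite('pics/w5b.png',cv2.resize(im[:,:,::-1],(800,600)))
c=cam('wrist',st)
for l in ['handle_top','press_spot','handle','jaw_slide']:
    for d in finder.spot_in('wrist',l)[:1]: print(l,round(d['score'],2),np.round(toworld(c,d['at']),3))
print('pred press,handle px800:',px(c,[cw(.065,0,.165),cw(.15,0,.24),cw(.025,0,.165)])/.7)
E
```

```text
t 10.75 pos [0.5444 0.0772 0.4473] q [ 0.09  0.57 -0.51  1.73  0.33  0.92 -0.57] F [ 1.1 -1.6  0.9] M [-0.07 -0.07  0.01] open 0.01
[[ 0.023  1.    -0.   ]
 [ 1.    -0.023  0.007]
 [ 0.007 -0.    -1.   ]]
handle_top 0.71 [ 0.541 -0.009  0.246]
press_spot 0.86 [0.544 0.08  0.189]
handle 0.8 [ 0.541 -0.013  0.238]
jaw_slide 0.57 [0.539 0.074 0.188]
pred press,handle px800: [[394.6868116  308.00134579]
 [393.68531606 516.77646896]
 [395.47627639 241.22520409]]
```

View pics/w5b.png

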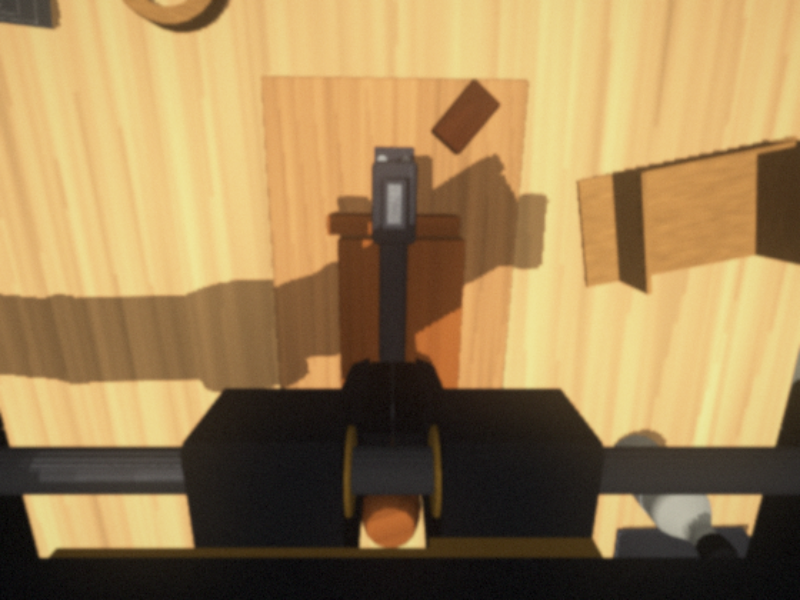

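The arm's top runs down column 394 under the closed fingers, from (394,245) to (392,360). The handle shows at (391,520). Both match the prediction. I'll descend onto the press spot.

>>> play_rows:
  rows:
    - [0, -0.003, 0, 0.02, 0, 0, 0]
    - [0, -0.003, 0, 0.02, 0, 0, 0]
    - [0, 0, 0, 0.02, 0, 0, 0]
    - [0, 0, 0, 0.01, 0, 0, 0]
    - [0, 0, 0, 0.008, 0, 0, 0]

```text
clock: 11.62
tool_pos: [0.5452, 0.0655, 0.3686]
eef_rot: [0.719, 0.695, 0.001, -0.001]
contact_force: [-0.4, -0.3, 0.3]
opening: 0.008
finger_force: 0.0
```

>>> play_rows:
  rows:
    - [0, 0, 0, 0.006, 0, 0, 0]
    - [0, 0, 0, 0.006, 0, 0, 0]
    - [0, 0, 0, 0.006, 0, 0, 0]
    - [0, 0, 0, 0.006, 0, 0, 0]

```text
clock: 12.12
tool_pos: [0.545, 0.0663, 0.3446]
eef_rot: [0.718, 0.696, 0.001, -0.001]
contact_force: [-0.8, -0.5, -0.9]
opening: 0.004
finger_force: 0.0
```

>>> play_rows:
  rows:
    - [0, 0.005, 0, 0.002, 0, 0, 0]
    - [0, 0, 0, 0.005, 0, 0, 0]
    - [0, 0, 0, 0.005, 0, 0, 0]
    - [0, 0, 0, 0.005, 0, 0, 0]

```text
clock: 12.62
tool_pos: [0.5453, 0.0722, 0.3284]
eef_rot: [0.718, 0.696, 0.002, -0.001]
contact_force: [-0.4, 1.6, 6.4]
opening: 0.004
finger_force: 2.9
```

>>> play_rows:
  rows:
    - [0, 0, 0, 0.005, 0, 0, 0]
    - [0, 0, 0, 0.005, 0, 0, 0]
    - [0, 0, 0, 0.004, 0, 0, 0]
    - [0, 0, 0, 0.004, 0, 0, 0]

```text
clock: 13.12
tool_pos: [0.5453, 0.0722, 0.3104]
eef_rot: [0.718, 0.696, 0.002, -0.001]
contact_force: [-0.6, 1.0, 5.6]
opening: 0.003
finger_force: 2.8
```

>>> play_rows:
  rows:
    - [0, 0, 0, 0.004, 0, 0, 0]
    - [0, 0, 0, 0.004, 0, 0, 0]
    - [0, 0, 0, 0.004, 0, 0, 0]
    - [0, 0, 0, 0.003, 0, 0, 0]

```text
clock: 13.62
tool_pos: [0.5453, 0.0722, 0.2953]
eef_rot: [0.718, 0.696, 0.002, -0.001]
contact_force: [-1.1, 2.3, 5.0]
opening: 0.005
finger_force: 2.6
```

>>> play_rows:
  rows:
    - [0, 0, 0, 0.002, 0, 0, 0]
    - [0, 0, 0, 0.002, 0, 0, 0]

```text
clock: 13.88
tool_pos: [0.5453, 0.0723, 0.2911]
eef_rot: [0.718, 0.696, 0.002, -0.002]
contact_force: [-0.9, 2.7, 3.4]
opening: 0.005
finger_force: 1.9
```

>>> play_rows:
  rows:
    - [0, 0, 0, 0.0015, 0, 0, 0]
    - [0, 0, 0, 0.0015, 0, 0, 0]

```text
clock: 14.12
tool_pos: [0.5454, 0.0723, 0.2882]
eef_rot: [0.718, 0.696, 0.002, -0.002]
contact_force: [-0.3, 3.2, 6.7]
opening: 0.007
finger_force: 3.1
```

>>> play_rows:
  rows:
    - [0, 0, 0, 0.001, 0, 0, 0]
    - [0, 0, 0, 0.001, 0, 0, 0]

```text
clock: 14.38
tool_pos: [0.5453, 0.0725, 0.2867]
eef_rot: [0.718, 0.696, 0.002, -0.001]
contact_force: [-2.2, 3.4, 13.5]
opening: 0.009
finger_force: 6.8
```

>>> play_rows:
  rows:
    - [0, 0, 0, 0, 0, 0, 0]

```text
clock: 14.5
tool_pos: [0.5453, 0.0725, 0.2868]
eef_rot: [0.718, 0.696, 0.002, -0.001]
contact_force: [-1.3, 4.1, 10.7]
opening: 0.003
finger_force: 5.3
```

>>> play_rows:
  rows:
    - [0, 0, 0, 0.0004, 0, 0, 0]

```text
clock: 14.62
tool_pos: [0.5453, 0.0725, 0.2866]
eef_rot: [0.718, 0.696, 0.002, -0.001]
contact_force: [-2.3, 4.0, 14.5]
opening: 0.008
finger_force: 7.2
```

```bash
python3 - <<'E'
from h import *
show(status.get_state())
E
```

```text
t 14.62 pos [0.5453 0.0725 0.2866] q [ 0.    0.78 -0.37  1.89  0.49  0.55 -0.72] F [-2.3  4.  14.5] M [0.71 0.44 0.  ] open 0.01
[[ 0.031  1.     0.001]
 [ 1.    -0.031  0.005]
 [ 0.005  0.001 -1.   ]]
```

>>> play_rows:
  rows:
    - [0, 0, 0, -0.002, 0, 0, 0]
    - [0, 0, 0, -0.01, 0, 0, 0]
    - [0, 0, 0, -0.03, 0, 0, 0]
    - [0, 0, 0, -0.04, 0, 0, 0]
    - [0, 0, 0, -0.04, 0, 0, 0]
    - [0, 0, 0, 0, 0, 0, 0]

```text
clock: 15.38
tool_pos: [0.5459, 0.0706, 0.4103]
eef_rot: [0.719, 0.695, 0.003, 0.0]
contact_force: [0.6, -0.6, -0.1]
opening: 0.004
finger_force: 0.0
```

```bash
python3 - <<'E'
from h import *
st=status.get_state(); show(st)
im=save('wrist','w6.png'); s1=save('side','s6.png')
b=cv2.resize(s1[130:350,150:330,::-1],(400,489),interpolation=cv2.INTER_CUBIC)
o=np.zeros((489,800,3),np.uint8); o[:300,:400]=cv2.resize(im[:,:,::-1],(400,300)); o[:,400:]=b; cv2.imwrite('pics/m6.png',o)
c=cam('wrist',st)
for l in ['handle_top','press_spot','handle']:
    for d in finder.spot_in('wrist',l)[:1]: print(l,round(d['score'],2),np.round(toworld(c,d['at']),3))
c=cam('side')
for l in ['handle_top','press_spot','handle']:
    for d in finder.spot_in('side',l)[:1]: print(l,round(d['score'],2),np.round(toworld(c,d['at']),3))
E
```

```text
t 15.38 pos [0.5459 0.0706 0.4103] q [ 0.08  0.61 -0.48  1.78  0.37  0.83 -0.61] F [ 0.6 -0.6 -0.1] M [-0.06 -0.06  0.03] open 0.0
[[ 0.033  0.999  0.005]
 [ 0.999 -0.034  0.004]
 [ 0.004  0.005 -1.   ]]
handle_top 0.7 [ 0.541 -0.015  0.199]
press_spot 0.6 [0.545 0.087 0.123]
handle 0.85 [ 0.543 -0.021  0.193]
handle_top 0.56 [ 0.536 -0.003  0.171]
press_spot 0.58 [0.538 0.039 0.116]
handle 0.8 [ 0.532 -0.001  0.173]
```

View pics/m6.png

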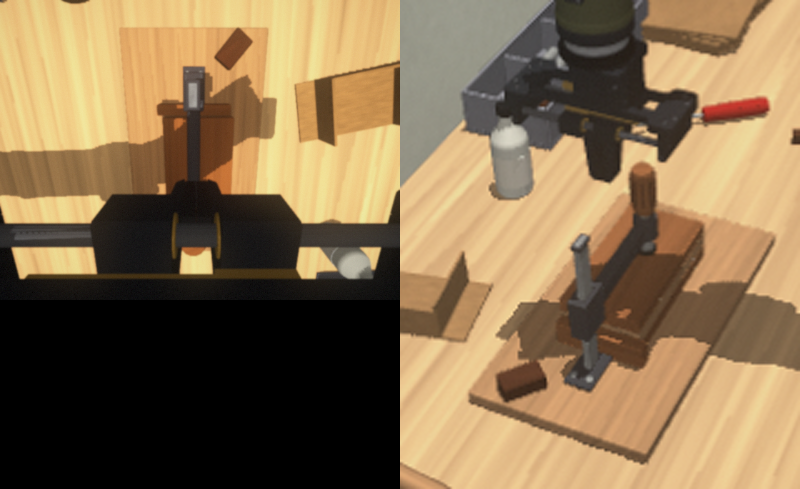

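The arm has stayed down with its foot on the blank after letting go, and the bar now stands out above it. Next I go above the handle, pre-turn to make room for the stroke and open the fingers.

>>> play_rows:
  rows:
    - [0, -0.0275, 0, 0, 0, 0, 0]
    - [20, -0.0275, 0, 0, 0, 0, 0]
    - [60, -0.0275, 0, 0, 0, 0, 0]
    - [100, 0, 0, 0, 0, 0, -10]
    - [100, 0, 0, 0, 0, 0, -10]
    - [100, 0, 0, 0, 0, 0, -10]
    - [100, 0, 0, 0, 0, 0, -10]
    - [100, 0, 0, 0, 0, 0, -10]

```text
clock: 16.77
tool_pos: [0.5425, -0.0115, 0.4067]
eef_rot: [0.354, 0.935, 0.001, -0.001]
contact_force: [0.0, -0.2, -0.2]
opening: 0.774
finger_force: 0.0
```

>>> play_rows:
  rows:
    - [100, 0, 0, 0, 0, 0, -10]
    - [100, 0, 0, 0, 0, 0, -10]
    - [100, 0, 0, 0, 0, 0, -10]
    - [100, 0, 0, 0, 0, 0, -10]
    - [100, 0, 0, 0, 0, 0, 0]

```text
clock: 17.4
tool_pos: [0.5425, -0.0117, 0.4066]
eef_rot: [0.017, 1.0, 0.002, -0.001]
contact_force: [-0.2, 0.2, -0.1]
opening: 0.998
finger_force: 0.0
```

```bash
python3 - <<'E'
from h import *
st=status.get_state(); show(st)
im=save('wrist','w7.png'); cv2.imwrite('pics/w7b.png',cv2.resize(im[:,:,::-1],(800,600)))
c=cam('wrist',st)
for l in ['handle_top','handle']:
    for d in finder.spot_in('wrist',l)[:1]: print(l,round(d['score'],2),np.round(toworld(c,d['at']),3))
print(px(c,[cw(.148,0,.199)])/.7)
E
```

```text
t 17.4 pos [ 0.5425 -0.0117  0.4066] q [ 0.47  0.72 -0.93  1.79  0.68  0.99  0.8 ] F [-0.2  0.2 -0.1] M [ 0.04 -0.14 -0.02] open 1.0
[[-0.999  0.034 -0.002]
 [ 0.034  0.999  0.004]
 [ 0.002  0.004 -1.   ]]
handle_top 0.79 [ 0.536 -0.011  0.196]
handle 0.95 [ 0.533 -0.013  0.193]
[[392.48243935 344.96684068]]
```

View pics/w7b.png

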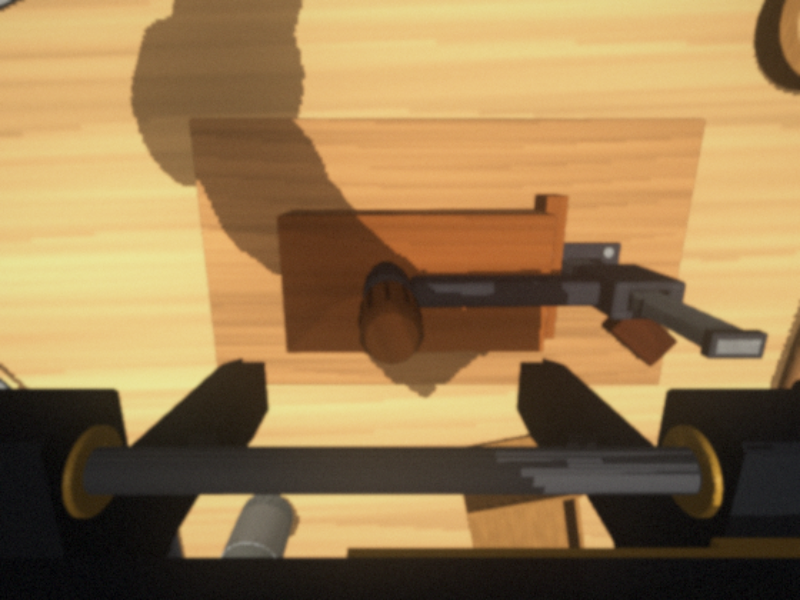

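The handle top shows at about (390,334), between the open fingers at (245,370) and (540,370). The arm runs right to the head at (640,295). Turning by -z raised q7, so the clockwise stroke lowers it. I'll pre-turn another 80° for range.

>>> play_rows:
  rows:
    - [100, 0, 0, 0, 0, 0, -10]
    - [100, 0, 0, 0, 0, 0, -10]
    - [100, 0, 0, 0, 0, 0, -10]
    - [100, 0, 0, 0, 0, 0, -10]
    - [100, 0, 0, 0, 0, 0, -10]
    - [100, 0, 0, 0, 0, 0, -10]
    - [100, 0, 0, 0, 0, 0, -10]
    - [100, 0, 0, 0, 0, 0, -10]

```text
clock: 18.55
tool_pos: [0.5425, -0.0114, 0.4071]
eef_rot: [-0.632, 0.775, 0.001, 0.0]
contact_force: [0.4, 1.2, -0.3]
opening: 1.002
finger_force: 0.0
```

```bash
python3 - <<'E'
from h import *
c7=cam('wrist',{'eef_rot':[.017,1,.002,-.001],'tool_pos':[.5425,-.0117,.4066]})
st=status.get_state(); show(st)
im=save('wrist','w8.png'); c=cam('wrist',st)
for l in ['handle_top','handle']:
    for d in finder.spot_in('wrist',l)[:1]: print(l,round(d['score'],2),np.round(toworld(c,d['at']),3))
m=finder.regions_of('wrist','handle')[0]; M=m['mask']; ys,xs=np.nonzero(M); print(m['score'],M.sum(),xs.min(),xs.max(),ys.min(),ys.max())
print('pred', px(c,[cw(.148,0,.199)]), 'w7 onplane', onplane(c7,[(390*.7,334*.7)],.198))
for y in range(ys.max(),ys.min(),-4): q=np.nonzero(M[y])[0]; print(y,q.min(),q.max(),end=' | ')
cv2.imwrite('pics/w8b.png',cv2.resize(im[:,:,::-1],(800,600)))
# silhouette prediction: cylinder r=.015 axis at (X,Y), top .199
E
```

```text
t 18.55 pos [ 0.5425 -0.0114  0.4071] q [ 0.6   0.87 -1.27  1.79  0.9   1.21  1.99] F [ 0.4  1.2 -0.3] M [ 0.17 -0.1  -0.03] open 1.0
[[-0.201 -0.979 -0.001]
 [-0.979  0.201  0.003]
 [-0.002  0.001 -1.   ]]
handle_top 0.6 [ 0.54  -0.018  0.198]
handle 0.66 [ 0.54  -0.022  0.189]
0.84 2209 253 299 180 254
pred [[272.96057339 240.15752126]] w7 onplane [[ 0.53792066 -0.01060008  0.198     ]]
254 272 281 | 250 264 289 | 246 259 294 | 242 256 296 | 238 254 298 | 234 253 298 | 230 254 298 | 226 254 298 | 222 254 297 | 218 255 297 | 214 256 296 | 210 256 295 | 206 259 292 | 202 261 290 | 198 265 286 | Traceback (most recent call last):
  File "<stdin>", line 9, in <module>
    return umr_minimum(a, axis, None, out, keepdims, initial, where)
ValueError: zero-size array to reduction operation minimum which has no identity
```

```bash
python3 - <<'E'
from h import *
c7=cam('wrist',{'eef_rot':[.017,1,.002,-.001],'tool_pos':[.5425,-.0117,.4066]})
c=cam('wrist')
from scipy.optimize import least_squares
im7=cv2.imread('pics/w7.png')
# silhouette bbox of a cylinder (r 15, z .150..191, + top disc r 10 at .199), with lean
def box(c,X,Y):
    a=np.linspace(0,2*np.pi,73); P=[]
    for z,r in [(.191,.015),(.15,.015),(.199,.010),(.197,.0135)]:
        P.append(np.c_[X+r*np.cos(a),Y+r*np.sin(a)+.035*(z-.18),0*a+z])
    p=px(c,np.vstack(P)); return p[:73,0].min(),p[:73,0].max(),p[:,1].max()
f=least_squares(lambda v:np.array(box(c,*v))-[252.5,298.5,254.5],[.542,-.011]);print('w8',f.x,f.fun)
g=least_squares(lambda v:np.array(box(c7,*v))-[360*.7,422*.7,362*.7],[.542,-.011]);print('w7',g.x,g.fun, cw(.149))
E
```

```text
w8 [ 0.53996771 -0.01385017] [-0.11901436  0.1190843   0.00524487]
w7 [ 0.53817515 -0.01054964] [-1.4873077   1.48932698  0.06439877] [ 0.54220248 -0.01192274  0.        ]
```

```bash
python3 - <<'E'
from h import *
st=status.get_state(); R=axes(st); z=-np.array([0,.033,1]); z/=np.linalg.norm(z); y=R[:,1]-z*(R[:,1]@z); y/=np.linalg.norm(y)
print(goto([.540,-.0115,.171],np.c_[np.cross(y,z),y,z],.147))
E
```

```text
(array([-0.0038,  0.0033,  0.0892]), array([ 0.49,  2.02, -0.01]))
```

>>> play_rows:
  rows:
    - [100, -0.0038, 0.0033, 0.015, 0, 0, 0]
    - [100, 0, 0, 0.018, 0, 0, 0]
    - [100, 0, 0, 0.018, 0, 0, 0]
    - [100, 0, 0, 0.018, 0, 0, 0]
    - [100, 0, 0, 0.02, 0.5, 2, 0]
    - [100, 0, 0, 0, 0, 0, 0]

```text
clock: 19.5
tool_pos: [0.5395, -0.0068, 0.3164]
eef_rot: [-0.631, 0.776, -0.012, -0.011]
contact_force: [0.5, 0.3, 0.1]
opening: 1.0
finger_force: 0.0
```

>>> play_rows:
  rows:
    - [30, 0, 0, 0, 0, 0, 0]
    - [30, 0, 0, 0, 0, 0, 0]
    - [30, 0, 0, 0, 0, 0, 0]
    - [30, 0, 0, 0, 0, 0, 0]
    - [30, 0, 0, 0, 0, 0, 0]
    - [30, 0, 0, 0, 0, 0, 0]
  grip_force: 10

```text
clock: 20.25
tool_pos: [0.5402, -0.0068, 0.3183]
eef_rot: [-0.63, 0.776, -0.013, -0.01]
contact_force: [1.9, -1.2, 1.9]
opening: 0.346
finger_force: 1.4
```

```bash
python3 - <<'E'
from h import *
st=status.get_state(); show(st); print(st['tool_pos']+axes(st)[:,2]*.147, st['finger_force'])
E
```

```text
t 20.25 pos [ 0.5402 -0.0068  0.3183] q [ 0.53  0.97 -1.16  1.88  1.06  1.09  1.84] F [ 1.9 -1.2  1.9] M [-0.03 -0.66 -0.03] open 0.35
[[-0.205 -0.979  0.001]
 [-0.978  0.205 -0.033]
 [ 0.032 -0.008 -0.999]]
[ 0.54034424 -0.0116003   0.1713761 ] 1.4388779948058072
```

>>> play_rows:
  rows:
    - [20, 0, 0, 0, 0, 0, 0]
    - [20, 0, 0, 0, 0, 0, 0]
    - [20, 0, 0, 0, 0, 0, 0]
  grip_force: 40

```text
clock: 20.62
tool_pos: [0.5403, -0.0068, 0.3183]
eef_rot: [-0.63, 0.776, -0.013, -0.01]
contact_force: [2.2, -0.5, 0.2]
opening: 0.332
finger_force: 40.0
```

>>> play_rows:
  rows:
    - [20, 0, 0, 0, 0, 0, 8]
    - [20, 0, 0, 0, 0, 0, 8]

```text
clock: 20.88
tool_pos: [0.5398, -0.0067, 0.3182]
eef_rot: [-0.514, 0.857, -0.014, -0.008]
contact_force: [0.7, -1.2, 1.1]
opening: 0.326
finger_force: 40.0
```

```bash
python3 - <<'E'
from h import *
st=status.get_state(); show(st); print(st['finger_force'])
E
```

```text
t 20.88 pos [ 0.5398 -0.0067  0.3182] q [ 0.51  0.94 -1.11  1.88  1.04  1.05  1.58] F [ 0.7 -1.2  1.1] M [ 0.12 -0.05  0.08] open 0.33
[[-0.471 -0.882  0.   ]
 [-0.882  0.471 -0.033]
 [ 0.029 -0.015 -0.999]]
39.996745395474136
```

>>> play_rows:
  rows:
    - [20, 0, 0, 0, 0, 0, 8]
    - [20, 0, 0, 0, 0, 0, 8]
    - [20, 0, 0, 0, 0, 0, 8]
    - [20, 0, 0, 0, 0, 0, 8]
    - [20, 0, 0, 0, 0, 0, 8]
    - [20, 0, 0, 0, 0, 0, 8]

```text
clock: 21.62
tool_pos: [0.5396, -0.0065, 0.318]
eef_rot: [-0.121, 0.992, -0.016, -0.002]
contact_force: [-0.5, 0.6, -0.5]
opening: 0.329
finger_force: 40.0
```

>>> play_rows:
  rows:
    - [20, 0, 0, 0, 0, 0, 8]
    - [20, 0, 0, 0, 0, 0, 8]
    - [20, 0, 0, 0, 0, 0, 8]
    - [20, 0, 0, 0, 0, 0, 8]
    - [20, 0, 0, 0, 0, 0, 8]
    - [20, 0, 0, 0, 0, 0, 8]

```text
clock: 22.38
tool_pos: [0.5396, -0.0065, 0.3178]
eef_rot: [0.293, 0.956, -0.015, 0.004]
contact_force: [0.7, 0.7, -3.1]
opening: 0.329
finger_force: 40.0
```

```bash
python3 - <<'E'
from h import *
st=status.get_state(); show(st); R=axes(st); print(np.degrees(np.arctan2(R[1,0],R[0,0])), st['tool_pos']+axes(st)[:,2]*.147)
E
```

```text
t 22.38 pos [ 0.5396 -0.0065  0.3178] q [ 0.35  0.8  -0.75  1.89  0.81  0.8   0.11] F [ 0.7  0.7 -3.1] M [ 0.17 -0.21  0.09] open 0.33
[[-0.828  0.56  -0.001]
 [ 0.56   0.828 -0.032]
 [-0.017 -0.027 -0.999]]
145.94829519223808 [ 0.53948151 -0.01118041  0.17089115]
```

>>> play_rows:
  rows:
    - [20, 0, 0, 0, 0, 0, 8]
    - [20, 0, 0, 0, 0, 0, 8]
    - [20, 0, 0, 0, 0, 0, 8]
    - [20, 0, 0, 0, 0, 0, 8]
    - [20, 0, 0, 0, 0, 0, 8]
    - [20, 0, 0, 0, 0, 0, 8]

```text
clock: 23.12
tool_pos: [0.5395, -0.0064, 0.3176]
eef_rot: [0.656, 0.754, -0.012, 0.01]
contact_force: [0.7, 0.5, -4.0]
opening: 0.328
finger_force: 40.0
```

>>> play_rows:
  rows:
    - [20, 0, 0, 0, 0, 0, 8]
    - [20, 0, 0, 0, 0, 0, 8]
    - [20, 0, 0, 0, 0, 0, 8]
    - [20, 0, 0, 0, 0, 0, 8]
    - [20, 0, 0, 0, 0, 0, 8]
    - [20, 0, 0, 0, 0, 0, 0]

```text
clock: 23.88
tool_pos: [0.5395, -0.0063, 0.3175]
eef_rot: [0.873, 0.487, -0.008, 0.014]
contact_force: [1.6, 0.6, -7.1]
opening: 0.329
finger_force: 40.0
```

```bash
python3 - <<'E'
from h import *
st=status.get_state(); show(st); R=axes(st); print(np.degrees(np.arctan2(R[1,0],R[0,0])), st['tool_pos']+axes(st)[:,2]*.147)
E
```

```text
t 23.88 pos [ 0.5395 -0.0063  0.3175] q [ 0.12  0.72 -0.34  1.9   0.46  0.6  -1.08] F [ 1.6  0.6 -7.1] M [ 0.16 -0.28 -0.01] open 0.33
[[ 0.526  0.851 -0.001]
 [ 0.85  -0.526 -0.032]
 [-0.028  0.016 -0.999]]
58.25374409103682 [ 0.53937778 -0.01100968  0.17052974]
```

>>> play_rows:
  rows:
    - [20, 0, 0, 0.0005, 0, 0, 0]
    - [20, 0, 0, 0.0003, 0, 0, 0]
    - [20, 0, 0, 0, 0, 0, 0]

```text
clock: 24.25
tool_pos: [0.5396, -0.0065, 0.3173]
eef_rot: [0.874, 0.486, -0.008, 0.014]
contact_force: [-0.3, 1.3, -5.0]
opening: 0.331
finger_force: 40.0
```

>>> play_rows:
  rows:
    - [40, 0, 0, 0, 0, 0, 0]
    - [70, 0, 0, 0, 0, 0, 0]
    - [100, 0, 0, 0, 0, 0, 0]
    - [100, 0, 0, 0, 0, 0, 0]
    - [100, 0, 0, 0, 0, 0, 0]
    - [100, 0, 0, 0, 0, 0, 0]

```text
clock: 25.0
tool_pos: [0.54, -0.0068, 0.3174]
eef_rot: [0.874, 0.486, -0.008, 0.014]
contact_force: [0.4, 0.0, 1.0]
opening: 0.945
finger_force: 0.0
```

>>> play_rows:
  rows:
    - [100, 0, 0, -0.015, 0, 0, 0]
    - [100, 0, 0, -0.03, 0, 0, 0]
    - [100, 0, 0, -0.04, 0, 0, 0]
    - [100, 0, 0, -0.04, 0, 0, 0]
    - [100, 0, 0, -0.04, 0, 0, 0]
    - [100, 0, 0, 0, 0, 0, 0]

```text
clock: 25.75
tool_pos: [0.5404, -0.0007, 0.4864]
eef_rot: [0.874, 0.486, -0.004, 0.016]
contact_force: [-0.6, 0.1, 0.1]
opening: 1.003
finger_force: 0.0
```

```bash
python3 - <<'E'
from h import *
st=status.get_state(); show(st)
for n in ['side','scene']:
    save(n,n+'9.png'); c=cam(n)
    for l in ['blank','handle_top','press_spot','handle']:
        for d in finder.spot_in(n,l)[:2]: print(n,l,round(d['score'],2),np.round(toworld(c,d['at']),3))
a=cv2.imread('pics/s6.png').astype(int);b=cv2.imread('pics/side9.png').astype(int)
# compare arm/blank pixels before/after screwing
print([ (np.abs(a-b)[y0:y1,x0:x1].max(2)>40).mean().round(3) for y0,y1,x0,x1 in [(230,300,215,290),(200,240,250,275)]])
E
```

```text
t 25.75 pos [ 0.5404 -0.0007  0.4864] q [ 0.19  0.5  -0.46  1.71  0.3   1.   -0.93] F [-0.6  0.1  0.1] M [-0.01 -0.02 -0.03] open 1.0
[[ 0.528  0.849  0.009]
 [ 0.849 -0.527 -0.032]
 [-0.022  0.024 -0.999]]
side blank 0.82 [0.514 0.021 0.069]
side blank 0.66 [0.19  0.343 0.054]
side handle_top 0.63 [ 0.534 -0.002  0.169]
side press_spot 0.72 [0.534 0.042 0.118]
side handle 0.5 [0.372 0.321 0.026]
scene blank 0.65 [0.196 0.309 0.057]
scene blank 0.61 [ 0.575 -0.027  0.072]
scene handle_top 0.47 [ 0.548 -0.016  0.165]
scene press_spot 0.65 [0.55  0.022 0.126]
scene handle 0.53 [ 0.55  -0.018  0.163]
scene handle 0.17 [0.816 0.112 0.001]
[np.float64(0.203), np.float64(0.069)]
```

```bash
python3 -c "
from plant import r
print(r.finish_job())"
```

```text
the job is handed in; nothing more can be done
None
```

I handed the job in at about 26 s of the 72 s. The blank is up against the stop and the arm held by itself after a press of about 13 N. The handle was turned 200° clockwise, which should give about 24 N by the stated rates; the clamping force and arm tilt could not be measured directly, and no verdict came back.

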